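# Latch the keeper, tilt the table to its mark and hold it

### The job

Get the wooden block on the tilting table ready for its angle check: with the table still lying flat, swing the keeper bar over the block until it snaps home past its spring ball against the stop. Then lift the table by its handle bar until its needle lines up with the index mark clamped on the quadrant, and finish holding it there steadily in the gripper, because nothing else keeps it up. Leave the index mark where it is set, keep the block in its pocket, and do not disturb the loose things beside the fixture.

Things in the scene. Friction and masses are not known exactly. Their poses are not given: they have to be found in the camera images.
- flap_handle (a point): Centre of the tilting table's handle: a level round steel bar, 14 mm thick, 130 mm long (along x), past the table's free edge, with 38 mm of open space between bar and edge and a thin arm at either end (x = -60, +60 mm). 40 mm above the bench with the table flat. The point turns with the table: +y points in the table's plane from handle to hinge, z is normal to the table.
- flap_hinge (a point): Point on the level hinge axis (along table x) of the tilting table (aluminium plate 165 x 195 x 10 mm), 250 mm from the handle bar's centre along table +y, 40 mm above the bench. Axes as flap_handle. The fixture stands fast, yawed up to 0.35 rad from the world axes; hinge on the robot's left, handle on its right, quadrant on the near side.
- flap (a joint): Tilt of the table in rad: 0 flat on its rests, grows as the handle rises (0 to 1.2). It swings freely and falls back when let go; about 3 to 4 N at the handle lifts it. A slim dark needle on its near side tilts with it.
- mark (a joint): Angle of the index mark in rad, measured as the table's tilt: the needle lines up with the mark when flap equals mark. It is set between 0.35 and 0.65 and clamped with stiff friction.
- mark_tip (a point): Tip of the index mark, a small dark steel block with a thumb screw and a short steel pointer, on the quadrant (a graduated aluminium arc, about 105 mm radius about the hinge, up to 135 mm high) on the near side of the fixture. 97.5 mm from the hinge axis, 129.5 mm to the near side (table -x) of the flap_hinge point.
- needle (a point): Tip of the table's needle, 96 mm from the hinge axis, in the same upright plane as the mark's tip; turns with the table (same axes as flap_handle).
- keeper_knob (a point): Centre of the upright round black knob on the keeper bar, 15 mm in diameter, standing 36 mm tall on the bar (its middle 93.5 mm, its top 111.5 mm above the bench with the table flat; the bar's top face is 75.5 mm up). 92 mm from the pivot.
- keeper_pivot (a point): Pivot of the keeper bar (steel, 125 x 16 x 8 mm), on a post on the far side of the table, at the bar's underside, 67.5 mm above the bench with the table flat. The axis is normal to the table.
- keeper (a joint): Keeper angle in rad: 0 shut on its stop, the bar lying across the block from the pivot to the near side (table -x); grows as it opens toward the hinge (knob at pivot + 92 mm x (-cos, +sin) in table x, y). Starts open, 0.8 to 1.5. Stays where left (0.3 N at the knob moves it), but from about 0.22 to 0 it rides over a spring ball (about 3 N), which then keeps it shut.
- work_center (a point): Centre of the wooden block, 45 x 140 x 20 mm, loose in the table's pocket, long side from hinge to handle, its top 65 mm above the bench when flat.
- seat (a point): Middle of the pocket's floor, on the table's top face, 45 mm above the bench when flat and 100 mm from the hinge. Lips 9 mm high surround the block with about 3.5 mm play. The shut keeper passes 2.5 mm above the block.
- steel_weight: Bystander: grey steel cube 50 mm, on the bench on the handle side of the fixture; leave alone. Origin under its centre.
- sanding_block: Bystander: brown sanding block 60 x 110 x 35 mm, on the bench on the far side of the fixture; leave alone. Origin under its centre.
- mdf_offcut: Bystander: small wooden block 35 x 60 x 35 mm, on the bench on the hinge side of the fixture; leave alone. Origin under its centre.
Things that resemble listed ones, but are neither listed nor needed, are in the scene too. Leave any green or orange look-alike of the part that bears work_center alone.

How it is judged (in metres and radians):
On the way, in this order (a step that is already met when the one before it is completed fails the run):
1. the keeper bar is shut in its detent (within 0.05 rad of its stop) while the table lies flat (under 0.05 rad) (value of joint each of keeper, flap below 0.05 rad), for 0.2 s.
2. the table is tilted to within 0.06 rad of the mark, held by the fingers (angle between the y axis of needle and the y axis of mark_tip, either way round below 0.06 rad and contact force between the fingers and flap above 0.5 N), for 0.2 s.
At the end, for the whole second after the job is handed in: The fingers hold the table at its handle bar (contact over 0.5 N), its tilt within 0.06 rad of the mark and still (under 0.05 rad/s); the keeper is within 0.05 rad of its stop; the block is in its pocket (centre within 20 mm of the middle of the pocket floor) (all of step 2 and velocity of joint flap between -0.05 and 0.05 rad/s and distance between flap_handle and the grasp point below 0.07 m and value of joint keeper below 0.05 rad and distance between work_center and seat below 0.02 m); the arm keeps its last pose, push and grip.
It fails at once if the table is lifted (over 0.12 rad) with the keeper not shut (value of joint each of flap, keeper above 0.12 rad).
It fails at once if the index mark is shifted by more than 5 mm (distance of mark_tip from where it was at the start of the episode above 0.005 m).
It fails at once if a bystander is moved by more than 20 mm (distance of any of steel_weight, sanding_block, mdf_offcut from where it was at the start of the episode above 0.02 m).
It also fails if it takes over 45 s, if anything falls off the work surface, if the arm or the gripper's body presses on something with over 40 N, if the wrist force passes 120 N, or if a joint passes its speed limit or range.

### The arm

A 6-joint arm with a two-finger parallel gripper is mounted at the origin on a cart in front of the work surface, level with it; the furniture and walls round the work are solid. World frame = base frame: x ahead of the robot, y to its left, z up, the work surface at z = 0. Lengths are in mm, angles in rad, forces in N, time in s.
With the tool pointing down it reaches from about 350 to 875 mm from the base axis. Payload 4.2 kg.
Tool frame: the origin (TCP) lies midway between the tips of the shut fingers; the grasp point (between the pads) lies 19 mm behind it; z points along the fingers, y is the line along which they close (so a half turn about z gives the same grasp; the last joint's range is limited). The gripper opens to 85 mm and grips with 20 to 120 N. Pads are 22 mm wide; open, the fingers measure 114 mm over their backs; the gripper's body (76 mm by 85 mm) begins 54 mm behind the grasp point. The pads swing forward as they close: fully open they stand 13 mm farther back than shut.
Start: joints at [-1.038, 0.385, 0.008, 0, -1.194, -0.259], TCP at [169.011, -601.693, 231.312] pointing down, gripper open.
Joint ranges: [-3.14, 3.14], [-1.21, 2.06], [-1.07, 1.41], [-3.16, 2.05], [-2.99, -0.16], [-3.1, 3.1]. Speed limits (rad/s): [2.79, 2.79, 3.14, 3.14, 3.14, 3.14].

### API

Orientations are given as a rotation vector (axis times angle).
In Python, from station import robot, imaging gives the robot as it stands. The module is installed in compiled form; this text tells all that it offers.
- The arm moves only by the tool apply_moves, never from a script. Its argument "moves" is a list that holds one entry, the list of rows, each a list of 7 numbers: the finger opening in cm, from 0 to 8.54, then the shift along the tool's x, y, z in cm, then the turn, a rotation vector about the tool's x, y, z in degrees. A call has 1 to 10 rows; each row is the pose to reach, as a shift and turn from the pose commanded when the call began, along the tool's axes at that moment; what a row does not reach only later rows make up. A row lasts 1/8 s, in which the tool goes at most 62.5 mm and 10.7 degrees, less where a joint would pass 70% of its speed; a pose out of reach is approached as far as the arm can. A call with a gripper value outside its range is refused whole. The fingers move at their own pace and stop on an object; the grip force is fixed at half the most. Time passes only in rows, so rows that repeat a pose let the fingers close. It gives the time, the measured TCP pose, the force, the opening and the grip force at its end, in the units of the state.
- robot.state(): the state, without advancing time (a new reading comes with each control period).
- imaging.grab_frame(name): name is "scene" or "top" or "wrist"; returns the picture (420x560x3 uint8, red, green, blue); there is no depth.
- imaging.get_calibration(name): a dict with "vertical_fov" (degrees; the focal length in pixels is half the picture's height over the tangent of half this angle, whatever the lens; pixels are square), "cx", "cy" (the principal point, pixels), "R" (3x3) and "t" (3): a world point X has camera coordinates R X + t. Camera axes: x right, y down, z forward; pixel columns grow to the right and rows downward; lengths in mm; the calibration is good to about 2 mm. A picture is of the moment at which its call begins: read the wrist's pose just before it. get_calibration takes no time and is no camera call; for the wrist camera it gives the pose at the moment of the call.
- robot.job_done(): hands the job in; it is judged then, once.
Trained networks look in the newest picture that a camera, given by its name, has taken for a name from the list of things; names that differ only in an ending like _2 or _b are one class to them, and where a whole thing is asked for, a point or a joint stands for the part that bears it (a point fixed in the world has none). Each returns a list of dicts, best first, with "conf" (0 to 1); they miss things now and then, are a little off and sometimes report something else, mostly with a low value. They report only what shows in the picture. A call takes as long as a camera call. They do not tell look-alikes from the thing itself.
- imaging.look_for(camera, label): "xyz" ([x, y, z] in mm, in world coordinates, good to about 4 mm: the middle of the surface that is visible of it).
- imaging.mark_of(camera, label): "xyz" ([x, y, z] in mm, in world coordinates, good to about 4 mm: a listed point, or the origin of a listed thing).
The state is a dict: "time": time; "joint_pos": joint angles; "qvel": joint speeds; "effort": joint torques, N m; "ee_pos": TCP position; "ee_rot": TCP orientation; "contact_force": force on the tool from outside, world axes, zero at the start; "torque": the same for the moment, N m; "width": finger opening in mm; "grip_force": force on a finger pad.
Only numpy, scipy, OpenCV 4.12 (cv2) and the standard library are available. Lean on these libraries where they do the work, as an engineer would, in place of code of your own. Each camera call takes 0.05 s, during which the arm holds its last target. There are 200 camera calls.

## Working session

There is one attempt and no reset: what is moved stays moved. The work goes in short steps, Python scripts to look and compute and a tool call to move; the robot and the scene stay as the last step left them, time stands still between calls to the robot, and variables do not carry over. Pictures are saved under pics/ and viewed, at most 10 in all, crops included, and the job is handed in when it is done.

Besides the shell and the picture viewer there is one more tool, called after ">>>" as name([rows], argument=value, ...), one row to a line, values as JSON. apply_moves: Moves the arm, as the interface text tells. Its arguments: {"type":"object","properties":{"moves":{"type":"array"}},"required":["moves"]}

```bash
mkdir -p pics
python3 - <<'E'
from station import robot, imaging
import cv2,numpy as np
s=robot.state(); print(s)
for c in ("scene","top"):
    im=imaging.grab_frame(c); cv2.imwrite(f"pics/{c}0.png",im[:,:,::-1])
    for l in ["flap_handle","flap_hinge","mark_tip","needle","keeper_knob","keeper_pivot","work_center","seat","steel_weight","sanding_block","mdf_offcut"]:
        print(c,l,[(np.round(d["xyz"]).tolist(),round(d["conf"],2)) for d in imaging.mark_of(c,l)[:3]])
E
```

```text
{'time': 0.0, 'joint_pos': array([-1.03839545e+00,  3.85543060e-01,  6.60116721e-03, -4.97077668e-04,
       -1.19400341e+00, -2.58591415e-01]), 'qvel': array([-0.0007324 ,  0.00078835, -0.00040422, -0.00126661, -0.00042098,
       -0.00103732]), 'effort': array([ 1.87809615e-03, -3.92289484e+01,  1.88402510e+01,  4.18630645e+00,
       -4.58584007e-03, -4.93878943e-06]), 'ee_pos': array([ 168.84838142, -601.13982824,  230.22037202]), 'ee_rot': array([ 0.4284162 , -3.11183698, -0.00339418]), 'contact_force': array([-0.46071876,  0.64433357,  0.73076449]), 'torque': array([-0.01100515, -0.01925137, -0.03729336]), 'grip_force': 0.0, 'width': 85.17155459655778}
scene flap_handle [([518.0, -97.0, 39.0], 0.63)]
scene flap_hinge []
scene mark_tip [([411.0, 78.0, 78.0], 0.45)]
scene needle [([407.0, 78.0, 42.0], 0.81)]
scene keeper_knob [([577.0, 132.0, 95.0], 0.51)]
scene keeper_pivot [([594.0, 43.0, 71.0], 0.66)]
scene work_center [([692.0, -270.0, 12.0], 0.82), ([413.0, 315.0, 13.0], 0.81), ([536.0, 52.0, 56.0], 0.79)]
scene seat [([535.0, 54.0, 46.0], 0.64)]
scene steel_weight [([526.0, -236.0, -4.0], 0.73)]
scene sanding_block [([576.0, 131.0, 94.0], 0.74), ([680.0, 30.0, 3.0], 0.7)]
scene mdf_offcut [([590.0, 242.0, -4.0], 0.7)]
top flap_handle []
top flap_hinge [([548.0, 153.0, 41.0], 0.78), ([408.0, 69.0, 38.0], 0.66)]
top mark_tip []
top needle [([408.0, 69.0, 39.0], 0.89)]
top keeper_knob [([578.0, 137.0, 94.0], 0.55)]
top keeper_pivot [([591.0, 43.0, 70.0], 0.66)]
top work_center [([691.0, -271.0, 11.0], 0.8), ([382.0, -210.0, 11.0], 0.72), ([531.0, 52.0, 57.0], 0.66)]
top seat [([537.0, 54.0, 43.0], 0.87)]
top steel_weight [([527.0, -239.0, 2.0], 0.54)]
top sanding_block [([684.0, 31.0, 3.0], 0.65)]
top mdf_offcut [([590.0, 248.0, -2.0], 0.77)]
```

View pics/scene0.png

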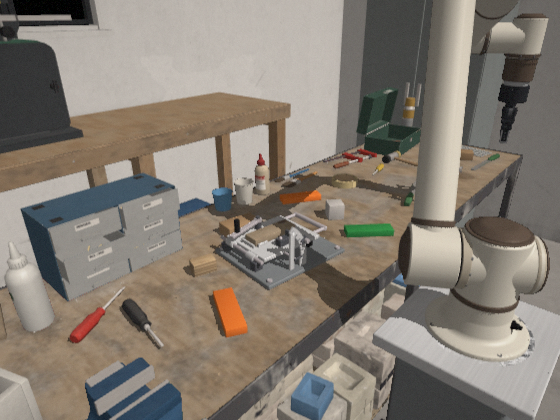

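View pics/top0.png

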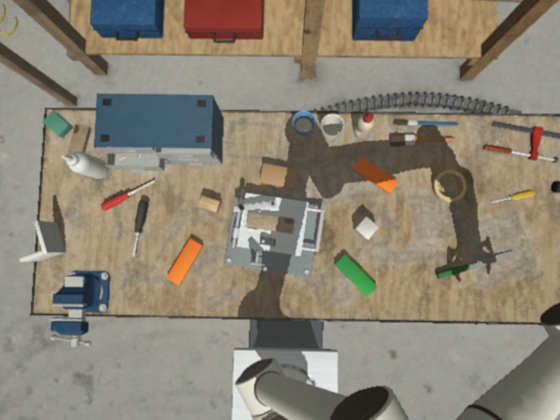

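The pictures show the fixture at scene (280,245) and top (275,235), with its handle on the right at top (315,228). The network points agree with each other: handle to hinge is 252 mm and the yaw is about -0.12. The keeper is at about 1.29 rad. Next I set up a helper for planning moves.

```bash
cat > h.py <<'E'
from station import robot, imaging
import numpy as np, cv2
from scipy.spatial.transform import Rotation as Ro
Y=-0.12
tx=np.array([np.cos(Y),np.sin(Y),0]); ty=np.array([-np.sin(Y),np.cos(Y),0]); tz=np.array([0,0,1.])
hinge=np.array([548,153,40.]); pivot=np.array([592,43,67.5])
def down(yaw):  # tool z down, tool y at world angle yaw (deg)
    a=np.radians(yaw); y=np.array([np.cos(a),np.sin(a),0]); z=np.array([0,0,-1.]); return Ro.from_matrix(np.c_[np.cross(y,z),y,z])
def rel(p,R,p0=None,R0=None):
    s=robot.state(); p0=s["ee_pos"] if p0 is None else p0; R0=Ro.from_rotvec(s["ee_rot"]) if R0 is None else R0
    return np.r_[R0.inv().apply(np.array(p)-p0)/10, np.degrees((R0.inv()*R).as_rotvec())].round(2)
E
python3 - <<'E'
from h import *
s=robot.state();c=imaging.get_calibration("wrist");R0=Ro.from_rotvec(s["ee_rot"])
R=np.array(c["R"]);C=-R.T@np.array(c["t"])
print(c["vertical_fov"],"cam in tool",R0.inv().apply(C-s["ee_pos"]),"cam axes in tool",(R0.as_matrix().T@R.T).round(3))
print("knob",rel([577,135,200],down(189)))
print("view",rel([470,-100,230],down(173)), R0.as_matrix().round(2))
E
```

```text
68.87746548527352 cam in tool [  74.33826699   -0.1710148  -143.98242432] cam axes in tool [[-0.001 -0.957 -0.289]
 [ 1.    -0.001 -0.001]
 [ 0.001 -0.289  0.957]]
knob [-59.2   59.89   3.13   0.    -0.   -83.31]
view [-42.55  40.16   0.13   0.    -0.   -67.31] [[-0.96 -0.27 -0.  ]
 [-0.27  0.96  0.  ]
 [ 0.    0.   -1.  ]]
```

Run:
```python
from h import *
a=np.radians(30)
R=Ro.from_matrix(np.c_[[0,-np.cos(a),-np.sin(a)],[-1,0,0],[0,np.sin(a),-np.cos(a)]])
print(rel([430,-20,205],R))
```

```text
[-40.86  48.95   2.63 -19.43 -25.64 -72.51]
```

>>> apply_moves([
  [[8.5,-40.9,49,2.6,-19.4,-25.6,-72.5],[8.5,-40.9,49,2.6,-19.4,-25.6,-72.5],[8.5,-40.9,49,2.6,-19.4,-25.6,-72.5],[8.5,-40.9,49,2.6,-19.4,-25.6,-72.5],[8.5,-40.9,49,2.6,-19.4,-25.6,-72.5],[8.5,-40.9,49,2.6,-19.4,-25.6,-72.5],[8.5,-40.9,49,2.6,-19.4,-25.6,-72.5],[8.5,-40.9,49,2.6,-19.4,-25.6,-72.5],[8.5,-40.9,49,2.6,-19.4,-25.6,-72.5],[8.5,-40.9,49,2.6,-19.4,-25.6,-72.5]],
])

```text
time: 2.45
ee_pos: [425.5, -30.2, 206.1]
ee_rot: [-1.927, 1.927, 0.514]
contact_force: [2.0, -0.8, -0.1]
width: 84.8
grip_force: 0.0
```

Run:
```python
from h import *
im=imaging.grab_frame("wrist"); c=imaging.get_calibration("wrist")
f=210/np.tan(np.radians(c["vertical_fov"]/2))
def px(X):
    v=np.array(c["R"])@np.array(X)+np.array(c["t"]); return (v[:2]/v[2]*f+[c["cx"],c["cy"]]).round(1)
for l in ["flap_handle","flap_hinge","mark_tip","needle","keeper_knob","keeper_pivot","seat","work_center"]:
    for d in imaging.mark_of("wrist",l)[:2]: print(l,np.round(d["xyz"],1),round(d["conf"],2),px(d["xyz"]))
cv2.imwrite("pics/w1.png",cv2.resize(im,(784,588),interpolation=cv2.INTER_CUBIC)[:,:,::-1])
for a in np.arange(.3,.71,.1): print("mark model",a,px(hinge-129.5*tx-97.5*(np.cos(a)*ty)+97.5*np.sin(a)*tz))
```

```text
flap_handle [514.9 -99.8  39.1] 0.71 [159.6   7.5]
flap_handle [682.1  32.4  -1.8] 0.46 [ 54.5 135.3]
mark_tip [410.5  79.3  71.9] 0.53 [297.8 213.2]
needle [406.7  72.6  39.8] 0.88 [300.6 188.1]
keeper_knob [579.1 130.2  92.7] 0.82 [148.8 256.3]
keeper_pivot [591.3  46.2  68.6] 0.73 [117.1 187.3]
work_center [415.1 312.6   9.9] 0.88 [288.9 277.5]
work_center [532.4  51.5  50.6] 0.65 [181.8 179.7]
mark model 0.3 [299.9 209. ]
mark model 0.4 [299.7 217.4]
mark model 0.5 [299.4 226.4]
mark model 0.6000000000000001 [298.8 235.7]
mark model 0.7000000000000002 [298.2 245.1]
```

View pics/w1.png

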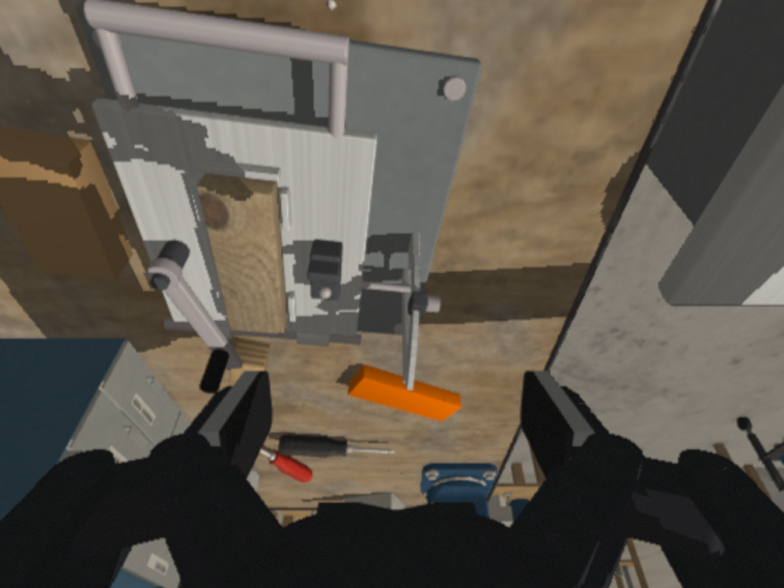

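The wrist view shows the keeper bar open toward the hinge, with its knob at (212,370). The mark is on the quadrant at about (415,300), and the handle bar is at the top. Now I go above the knob.

Run:
```python
from h import *
def arc(th,lead,z):
    k=pivot+[0.5,0.5,0]+92*(-np.cos(th)*tx+np.sin(th)*ty); t=-(np.sin(th)*tx+np.cos(th)*ty); k=k+lead*t; k[2]=z
    return k,down(np.degrees(np.arctan2(-t[1],-t[0]))+180)
p,R=arc(1.289,0,165); print(p,"A",rel(p,R))
print("down",rel([p[0],p[1],82],R,p,R))
```

```text
[577.67959751 134.29843429 165.        ] A [-12.49 -15.28  11.91  -2.45  29.88  -9.19]
down [0.  0.  8.3 0.  0.  0. ]
```

>>> apply_moves([
  [[5,-12.5,-15.3,11.9,-2.4,29.9,-9.2],[5,-12.5,-15.3,11.9,-2.4,29.9,-9.2],[5,-12.5,-15.3,11.9,-2.4,29.9,-9.2],[5,-12.5,-15.3,11.9,-2.4,29.9,-9.2],[5,-12.5,-15.3,11.9,-2.4,29.9,-9.2],[5,-12.5,-15.3,11.9,-2.4,29.9,-9.2]],
])

```text
time: 3.65
ee_pos: [577.4, 134.4, 164.8]
ee_rot: [2.393, -2.034, 0.0]
contact_force: [0.5, 0.2, 0.1]
width: 50.2
grip_force: 0.0
```

```bash
cat >> h.py <<'E'
def arc(th,lead,z):
    k=pivot+[0.5,0.5,0]+92*(-np.cos(th)*tx+np.sin(th)*ty); t=-(np.sin(th)*tx+np.cos(th)*ty); k=k+lead*t; k[2]=z
    return k,down(np.degrees(np.arctan2(-t[1],-t[0]))+180)
def wpx(c="wrist"):
    k=imaging.get_calibration(c); f=210/np.tan(np.radians(k["vertical_fov"]/2))
    def px(X):
        v=np.array(k["R"])@np.array(X)+np.array(k["t"]); return (v[:2]/v[2]*f+[k["cx"],k["cy"]]).round(1)
    return px
E
python3 - <<'E'
from h import *
s=robot.state(); print(s["ee_pos"],s["width"],s["contact_force"])
im=imaging.grab_frame("wrist"); px=wpx()
for l in ["keeper_knob","keeper_pivot","mark_tip","needle"]:
    for d in imaging.mark_of("wrist",l)[:2]: print(l,np.round(d["xyz"],1),round(d["conf"],2),px(d["xyz"]))
cv2.imwrite("pics/w2.png",im[:,:,::-1])
p,R=arc(1.289,0,82); print("down",rel(p,R))
E
```

```text
[577.36733112 134.37416125 164.83513595] 50.21039785863896 [0.53432623 0.22310031 0.06858194]
keeper_knob [577.  129.9  92. ] 0.89 [283.3 217.8]
keeper_pivot [589.4  46.2  70.3] 0.74 [284.9  98.9]
keeper_pivot [682.2  33.6  -1.4] 0.47 [188.4  72.9]
mark_tip [408.1  78.6  77.8] 0.57 [511.4 182.9]
needle [406.7  69.2  39.7] 0.57 [485.9 164.2]
down [ 0.02  0.01  8.4  -0.11  0.01  0.01]
```

View pics/w2.png

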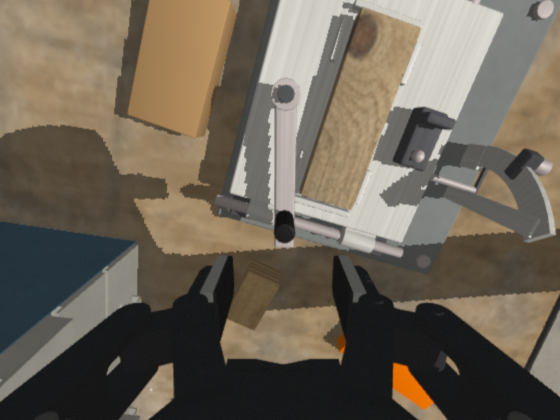

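The knob at (284,225) sits centred between the fingers, with the bar square to the closing line. I descend, close loosely and prepare the arc.

>>> apply_moves([
  [[5,0,0,4.5,0,0,0],[5,0,0,8.3,0,0,0],[2.4,0,0,8.3,0,0,0],[2.4,0,0,8.3,0,0,0],[2.4,0,0,8.3,0,0,0]],
])

```text
time: 4.53
ee_pos: [579.0, 136.2, 84.4]
ee_rot: [-2.393, 2.029, -0.004]
contact_force: [0.1, 0.2, -0.3]
width: 24.0
grip_force: 0.0
```

Run:
```python
from h import *
s=robot.state(); print(s["ee_pos"],s["width"],s["grip_force"],s["contact_force"])
for th in (1.15,1.0,.85,.7,.55,.42,.32,.22): print(th,rel(*arc(th,4,82)))
```

```text
[579.02517112 136.20073996  84.37814116] 23.960923941633656 0.0 [ 0.13815205  0.16414048 -0.29816895]
1.15 [ 0.31  1.84  0.23 -0.29  0.03 -7.84]
1.0 [ 6.600e-01  3.170e+00  2.200e-01 -2.900e-01  1.000e-02 -1.644e+01]
0.85 [ 1.200e+00  4.440e+00  2.100e-01 -2.900e-01 -2.000e-02 -2.503e+01]
0.7 [  1.93   5.61   0.21  -0.29  -0.04 -33.62]
0.55 [  2.82   6.66   0.2   -0.29  -0.06 -42.22]
0.42 [  3.72   7.46   0.2   -0.29  -0.08 -49.67]
0.32 [  4.47   7.98   0.19  -0.28  -0.09 -55.4 ]
0.22 [  5.27   8.43   0.19  -0.28  -0.11 -61.13]
```

>>> apply_moves([
  [[2.4,0.3,1.8,0.1,0,0,-7.8],[2.4,0.7,3.2,0.1,0,0,-16.4],[2.4,1.2,4.4,0.1,0,0,-25],[2.4,1.9,5.6,0.1,0,0,-33.6],[2.4,2.8,6.7,0.1,0,0,-42.2],[2.4,3.7,7.5,0.1,0,0,-49.7],[2.4,4.5,8,0.1,0,0,-55.4],[2.4,5.3,8.4,0.1,0,0,-61.1]],
])

```text
time: 5.52
ee_pos: [504.3, 70.0, 82.8]
ee_rot: [-3.095, 0.527, -0.006]
contact_force: [-0.7, 2.5, 0.4]
width: 24.1
grip_force: 1.8
```

Run:
```python
from h import *
s=robot.state(); print(s["ee_pos"],s["width"],s["grip_force"],s["contact_force"])
for th,l in ((.12,6),(.04,7),(0,7),(0,10)): print(th,arc(th,l,82)[0],rel(*arc(th,l,82)))
im=imaging.grab_frame("wrist"); px=wpx()
for l in ["keeper_knob","keeper_pivot","mark_tip","needle"]:
    for d in imaging.mark_of("wrist",l)[:2]: print(l,np.round(d["xyz"],1),round(d["conf"],2),px(d["xyz"]))
cv2.imwrite("pics/w3.png",im[:,:,::-1])
```

```text
[504.32733974  70.03398284  82.76540149] 24.13870750255691 1.7813856527209282 [-0.68572672  2.45232532  0.42105511]
0.12 [501.71069056  59.54061378  82.        ] [ 0.1   1.08  0.07 -0.16 -0.21 -5.56]
0.04 [500.55986248  51.24668402  82.        ] [  0.27   1.9    0.07  -0.15  -0.22 -10.14]
0 [500.32362005  47.56386262  82.        ] [  0.36   2.25   0.07  -0.14  -0.22 -12.44]
0 [499.96448343  44.58543671  82.        ] [  0.43   2.55   0.07  -0.14  -0.22 -12.44]
keeper_knob [501.1  70.1  93.6] 0.76 [282.8 282.9]
needle [404.1  70.8  37.4] 0.64 [324.8 354.4]
```

View pics/w3.png

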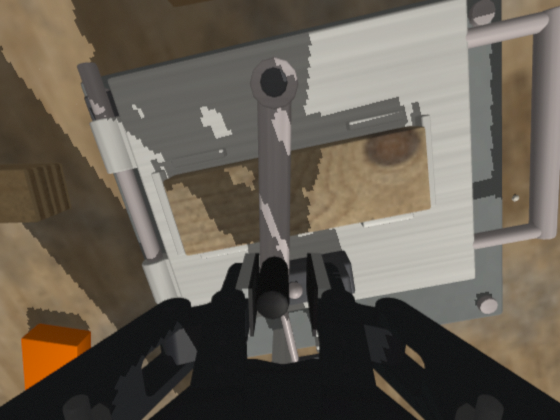

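The bar at (273,190) is held at the knob just short of the ball at (297,292). I raise slightly so the front finger clears the black stop at (340,268), then push home.

>>> apply_moves([
  [[2.4,0,0,-1.4,0,0,0],[2.4,0.1,1.1,-1.4,0,0,-5.6],[2.4,0.3,1.9,-1.4,0,0,-10],[2.4,0.4,2.3,-1.4,0,0,-12.4],[2.4,0.4,2.5,-1.4,0,0,-12.4]],
])

```text
time: 6.4
ee_pos: [501.6, 50.0, 96.8]
ee_rot: [-3.126, 0.195, -0.013]
contact_force: [-3.9, 23.5, 0.3]
width: 24.1
grip_force: 11.3
```

Run:
```python
from h import *
s=robot.state(); print(s["ee_pos"],s["width"],s["grip_force"],s["contact_force"])
im=imaging.grab_frame("wrist"); px=wpx()
for l in ["keeper_knob","keeper_pivot"]:
    for d in imaging.mark_of("wrist",l)[:2]: print(l,np.round(d["xyz"],1),round(d["conf"],2),px(d["xyz"]))
cv2.imwrite("pics/w4.png",im[:,:,::-1])
```

```text
[501.60780785  49.9984183   96.83404947] 24.116475779605793 11.301278471946716 [-3.90281414 23.46923453  0.29374642]
keeper_knob [501.6  51.4  92.8] 0.79 [279.6 263.6]
keeper_pivot [589.6  45.7  68.9] 0.64 [269.7  90.8]
```

View pics/w4.png

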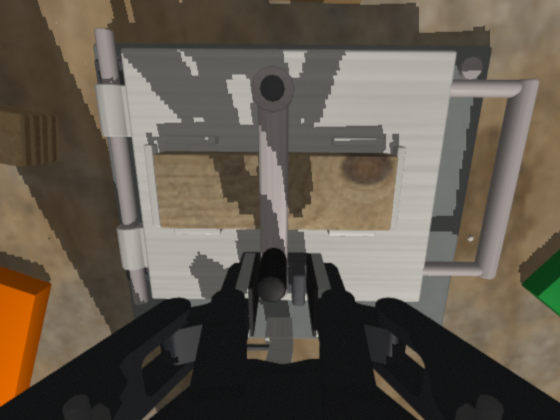

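The bar lies square across the block against the stop (knob at (272,270)), and the push force is 23 N. The knob sits where the shut pose predicts. I back off, lift and go above the handle.

Run:
```python
from h import *
print(rel([517,-97,170],down(np.degrees(Y)+270)))
```

```text
[ 3.41 14.35 -7.43 -0.53 -0.45 -0.24]
```

>>> apply_moves([
  [[2.4,0,-0.8,0,0,0,0],[2.4,0,-0.8,-5,0,0,0],[4,0,2,-7.4,0,0,0],[4,3.4,8,-7.4,0,0,0],[4,3.4,14,-7.4,0,0,0],[4,3.4,14,-7.4,0,0,0],[4,3.4,14,-7.4,0,0,0]],
])

```text
time: 7.42
ee_pos: [515.1, -98.7, 169.6]
ee_rot: [3.135, -0.197, 0.002]
contact_force: [0.3, 0.1, 0.7]
width: 39.7
grip_force: 0.0
```

Run:
```python
from h import *
s=robot.state(); print(s["ee_pos"],s["ee_rot"],s["width"],s["contact_force"])
im=imaging.grab_frame("wrist"); px=wpx()
for l in ["keeper_knob","keeper_pivot","flap_handle","flap_hinge","needle","mark_tip"]:
    for d in imaging.mark_of("wrist",l)[:2]: print(l,np.round(d["xyz"],1),round(d["conf"],2),px(d["xyz"]))
imaging.grab_frame("scene")
for l in ["keeper_knob","keeper_pivot","mark_tip"]:
    for d in imaging.mark_of("scene",l)[:2]: print(l,np.round(d["xyz"],1),round(d["conf"],2))
cv2.imwrite("pics/w5.png",im[:,:,::-1])
print(rel([517,-97,22],down(np.degrees(Y)+270)))
```

```text
[515.1474244  -98.65203546 169.55929299] [ 3.13519967e+00 -1.96880253e-01  1.75109671e-03] 39.672819079264585 [0.33366019 0.08474268 0.66242141]
keeper_knob [498.8  50.3  94.5] 0.64 [ 97.5 263.3]
keeper_pivot [591.5  42.9  69. ] 0.65 [ 90.3 140.1]
flap_handle [514.3 -97.5  38.4] 0.66 [281.7 203.2]
flap_hinge [547.4 150.8  39.2] 0.92 [ 11.  201.5]
needle [516.9 -96.9  37.7] 0.18 [280.7 200.4]
keeper_knob [498.5  55.5  91.1] 0.61
keeper_pivot [589.9  45.2  71.5] 0.62
mark_tip [410.3  75.2  78.6] 0.44
[ 0.14 -0.11 14.71 -0.   -0.05 -0.2 ]
```

View pics/w5.png

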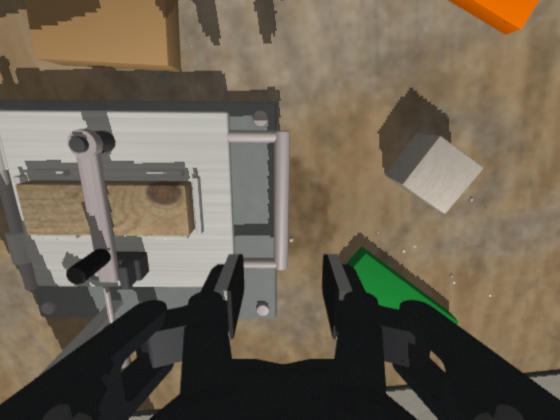

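The bar at (282,200) lies centred between the fingers and parallel to the pads, and the keeper is still shut. I descend and grasp.

>>> apply_moves([
  [[4,0,0,6,0,0,0],[4,0,0,11,0,0,0],[4,0,0,14.7,0,0,0],[4,0,0,14.7,0,0,0],[1,0,0,14.7,0,0,0],[1,0,0,14.7,0,0,0],[1,0,0,14.7,0,0,0],[1,0,0,14.7,0,0,0]],
])

```text
time: 8.98
ee_pos: [517.1, -97.4, 24.1]
ee_rot: [-3.134, 0.195, -0.009]
contact_force: [-1.1, 5.8, 2.7]
width: 11.9
grip_force: 58.7
```

Run:
```python
from h import *
s=robot.state(); print(s["ee_pos"],s["ee_rot"],s["width"],s["grip_force"],s["contact_force"])
R0=Ro.from_rotvec(s["ee_rot"]);p0=s["ee_pos"]
# grasp frame rotates about hinge line; lever from geometry
h=hinge+[-.3,-1,0]
for a in (.05,.1,.15,.2,.25,.3,.35,.4,.45):
    Q=Ro.from_rotvec(-a*tx); p=h+Q.apply(p0-h); print(a,rel(p,Q*R0,p0,R0))
im=imaging.grab_frame("wrist"); cv2.imwrite("pics/w6.png",im[:,:,::-1]); px=wpx()
for l in ["needle","mark_tip"]:
    for d in imaging.mark_of("wrist",l)[:2]: print(l,np.round(d["xyz"],1),round(d["conf"],2),px(d["xyz"]))
print(px([408,73,40]),px([411,78,78]))
```

```text
[517.1289107  -97.3904259   24.12233672] [-3.13421618  0.19452004 -0.00912948] 11.863945014120779 58.66136133670807 [-1.10969461  5.7900017   2.69907348]
0.05 [ 0.01  0.05 -1.26 -2.86  0.01 -0.02]
0.1 [ 0.01  0.03 -2.52 -5.73  0.02 -0.03]
0.15 [ 0.02 -0.05 -3.77 -8.59  0.03 -0.05]
0.2 [  0.03  -0.19  -5.02 -11.46   0.05  -0.07]
0.25 [  0.03  -0.4   -6.26 -14.32   0.06  -0.08]
0.3 [  0.04  -0.67  -7.49 -17.19   0.07  -0.1 ]
0.35 [  0.05  -0.99  -8.71 -20.05   0.08  -0.11]
0.4 [  0.05  -1.38  -9.91 -22.92   0.09  -0.13]
0.45 [  0.06  -1.83 -11.08 -25.78   0.1   -0.15]
[ 18.  478.6] [-62.  565.8]
```

>>> apply_moves([
  [[1,0,0.1,-1.3,-2.9,0,0],[1,0,0,-2.5,-5.7,0,0],[1,0,0,-3.8,-8.6,0,0],[1,0,-0.2,-5,-11.5,0,0],[1,0,-0.4,-6.3,-14.3,0,0],[1,0,-0.7,-7.5,-17.2,0.1,-0.1],[1,0,-0.8,-8.1,-18.6,0.1,-0.1],[1,0,-1,-8.7,-20,0.1,-0.1],[1,0,-1,-8.7,-20,0.1,-0.1],[1,0,-1,-8.7,-20,0.1,-0.1]],
])

```text
time: 10.38
ee_pos: [518.3, -88.1, 109.8]
ee_rot: [2.789, -0.171, -0.021]
contact_force: [6.6, -2.2, -2.1]
width: 11.7
grip_force: 59.1
```

Run:
```python
from h import *
s=robot.state(); print(s["ee_pos"],s["ee_rot"],s["width"],s["grip_force"],s["contact_force"])
R=Ro.from_rotvec(s["ee_rot"]); g=s["ee_pos"]-19*R.as_matrix()[:,2]; print("tilt",np.arctan2(g[2]-40,-(g-hinge)@ty), "tool tilt",np.arccos(-R.as_matrix()[2,2]))
h=hinge+[-.3,-1,0]
for c in ("scene","top"):
    im=imaging.grab_frame(c); px=wpx(c)
    for l in ["needle","mark_tip","keeper_knob"]:
        for d in imaging.mark_of(c,l)[:2]: print(c,l,np.round(d["xyz"],1),round(d["conf"],2),px(d["xyz"]))
    for a in (.3,.4,.5,.6): print(a,px(h-129.5*tx-97.5*(np.cos(a)*ty)+97.5*np.sin(a)*tz))
    if c=="scene": sc=im[:,:,::-1]
w1=cv2.imread("pics/w1.png"); w2=cv2.imread("pics/w2.png"); s0=cv2.imread("pics/scene0.png")
z=lambda i,x,y,w,k: cv2.resize(i[y:y+w*3//4,x:x+w],(400,300),interpolation=cv2.INTER_CUBIC)
u,v=px0=wpx("scene")(h-129.5*tx-97.5*.92*ty+38*tz).astype(int); print(u,v)
cv2.imwrite("pics/m1.png",np.vstack([np.hstack([z(w1,330,220,140,1),z(w2,420,110,140,1)]),np.hstack([z(s0,u-40,v-30,80,1),z(sc,u-40,v-30,80,1)])]))
```

```text
[518.33105705 -88.06675751 109.77092719] [ 2.78932164 -0.17067008 -0.02141017] 11.698429353372106 59.13403272628784 [ 6.55511716 -2.23433165 -2.08218235]
tilt 0.3549809400023573 tool tilt 0.34730725467825124
scene needle [406.2  81.2  75.6] 0.82 [300.4 244.6]
scene needle [533.7  61.   77.6] 0.26 [268.3 225.5]
scene mark_tip [409.1  74.9  79.6] 0.45 [301.1 241.9]
scene keeper_knob [535.5  60.6  77.3] 0.7 [268.  225.3]
scene keeper_knob [501.6  77.5 124.4] 0.6 [272.7 215.3]
0.3 [301.3 245.8]
0.4 [300.4 243.1]
0.5 [299.2 240.5]
0.6 [297.8 238.2]
top mark_tip [407.   77.7  77.3] 0.61 [259.8 265.7]
0.3 [260.9 265.2]
0.4 [259.6 265.2]
0.5 [257.9 265.1]
0.6 [256. 265.]
300 243
```

View pics/m1.png

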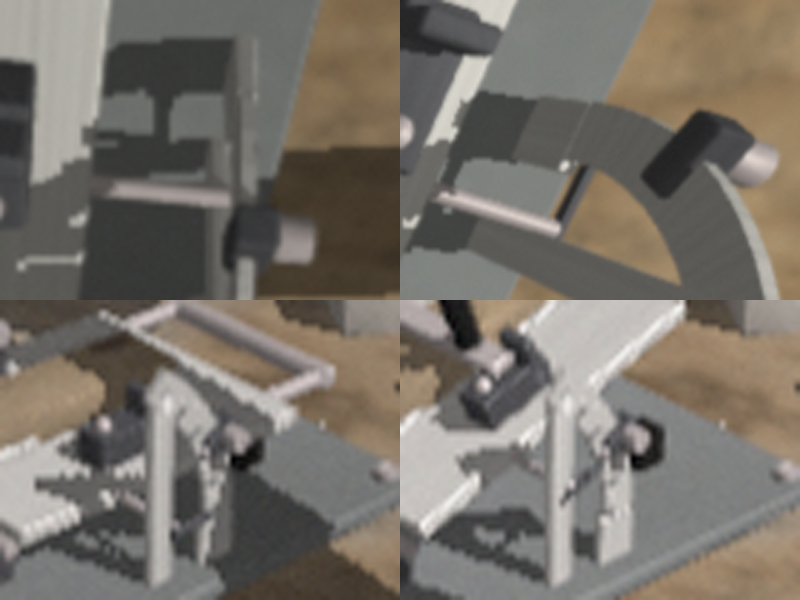

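The crops show the dark needle, now tilted, running straight towards the mark block at (632,440) in the lower right crop. I fit the mark's angle to all the pixels, using the flat needle as the reference.

Run:
```python
from h import *
f=210/np.tan(np.radians(68.87746548527352/2)); k=imaging.get_calibration("wrist")
h=hinge+[-.3,-1,0]
s=robot.state();R0=Ro.from_rotvec(s["ee_rot"]).as_matrix();A=R0.T@np.array(k["R"]).T;off=R0.T@(-np.array(k["R"]).T@np.array(k["t"])-s["ee_pos"])
def mk(p,r):
    R=Ro.from_rotvec(r).as_matrix(); Rc=(R@A).T; C=R@off+p
    def px(X):
        v=Rc@(X-C); return (v[:2]/v[2]*f+[k["cx"],k["cy"]]).round(1)
    return px
P={"w1":mk(np.array([425.5,-30.2,206.1]),[-1.927,1.927,.514]),"w2":mk(np.array([577.37,134.37,164.84]),[2.393,-2.034,0])}
pt=lambda a,r,x:h+x*tx-r*np.cos(a)*ty+r*np.sin(a)*tz
for n,px in P.items():
    print(n,"needle flat",px(pt(0,96,-129.5)),"needle root",px(pt(0,70,-129.5)),"net w1 300.6,188.1 / w2 485.9,164.2","arc top/outer",px(pt(1.57,95,-129.5)))
    for a in (.35,.4,.45,.5,.55): print(a,"tip",px(pt(a,97.5,-129.5)),"block r105",px(pt(a,107,-132)), px(pt(a,107,-142)))
```

```text
w1 needle flat [297.7 192.4] needle root [294.4 208.2] net w1 300.6,188.1 / w2 485.9,164.2 arc top/outer [287.6 309.8]
0.35 tip [298.1 216.8] block r105 [302.  213.5] [311.4 214.3]
0.4 tip [298.  221.1] block r105 [301.9 218.4] [311.4 219.1]
0.45 tip [297.9 225.5] block r105 [301.7 223.3] [311.3 224.1]
0.5 tip [297.7 229.9] block r105 [301.5 228.4] [311.1 229.1]
0.55 tip [297.5 234.5] block r105 [301.3 233.5] [310.9 234.2]
w2 needle flat [483.8 166. ] needle root [470.5 193.8] net w1 300.6,188.1 / w2 485.9,164.2 arc top/outer [507.6 325. ]
0.35 tip [508.3 177.7] block r105 [520.  168.2] [531.7 171.8]
0.4 tip [511.4 181. ] block r105 [523.6 171.7] [535.6 175.4]
0.45 tip [514.3 184.7] block r105 [527.2 175.7] [539.4 179.4]
0.5 tip [517.1 188.7] block r105 [530.5 180.1] [542.9 183.9]
0.55 tip [519.7 193.1] block r105 [533.7 184.9] [546.3 188.8]
```

Run:
```python
from h import *
h=hinge+[-.3,-1,0]; px=wpx("scene")
k=imaging.get_calibration("scene");f=210/np.tan(np.radians(k["vertical_fov"]/2))
def px(X):
    v=np.array(k["R"])@X+np.array(k["t"]); return (v[:2]/v[2]*f+[k["cx"],k["cy"]]).round(2)
pt=lambda a,r,x:h+x*tx-r*np.cos(a)*ty+r*np.sin(a)*tz
print("needle .355",px(pt(.355,96,-129.5)),px(pt(.355,70,-129.5)),"seen 302.4,245 / 293,253")
for a in (.35,.4,.45,.5): print(a,"tip",px(pt(a,97.5,-129.5)),"block",px(pt(a,108,-129.5)),"screw",px(pt(a,108,-145)))
c=cv2.cvtColor(imaging.grab_frame("scene"),cv2.COLOR_RGB2BGR)[223:259,280:328]
cv2.imwrite("pics/m2.png",cv2.resize(c,(768,576),interpolation=cv2.INTER_NEAREST))
```

```text
needle .355 [300.45 244.64] [293.24 251.15] seen 302.4,245 / 293,253
0.35 tip [300.91 244.41] block [303.78 241.83] screw [308.17 244.14]
0.4 tip [300.42 243.06] block [303.25 240.33] screw [307.65 242.64]
0.45 tip [299.87 241.76] block [302.65 238.9 ] screw [307.06 241.2 ]
0.5 tip [299.24 240.53] block [301.97 237.52] screw [306.38 239.82]
```

View pics/m2.png

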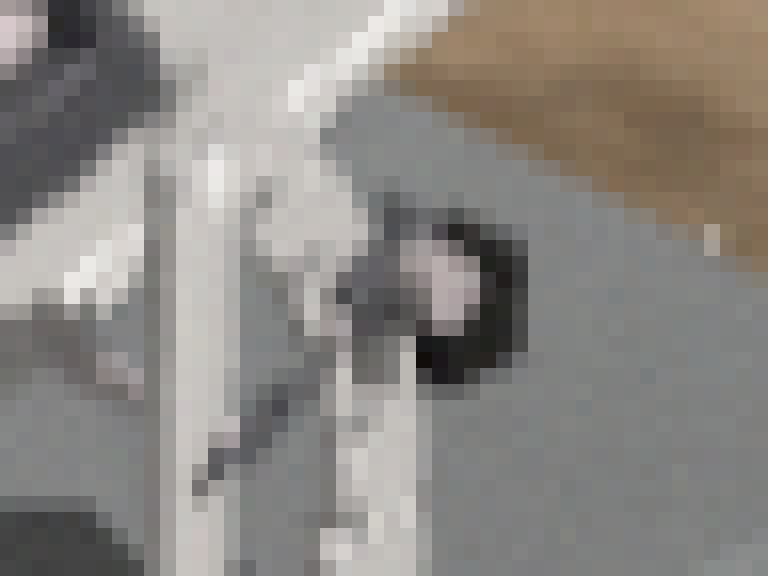

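The needle tip is at (325,365) and the pale pointer tip just above it at about (320,327), so the mark is 0.05–0.08 rad higher. I raise the table to about 0.415.

Run:
```python
from h import *
s=robot.state(); h=hinge+[-.3,-1,0]; p0=s["ee_pos"];R0=Ro.from_rotvec(s["ee_rot"])
Q=Ro.from_rotvec(-.06*tx); print(s["ee_pos"],rel(h+Q.apply(p0-h),Q*R0,p0,R0))
```

```text
[518.32476437 -88.09198183 109.63673255] [ 0.01  0.06 -1.51 -3.44  0.01 -0.02]
```

>>> apply_moves([
  [[1,0,0,-0.75,-1.7,0,0],[1,0,0,-1.5,-3.4,0,0],[1,0,0,-1.5,-3.4,0,0],[1,0,0,-1.5,-3.4,0,0]],
])

```text
time: 11.32
ee_pos: [518.9, -83.4, 124.1]
ee_rot: [2.729, -0.167, -0.027]
contact_force: [7.4, -3.0, -1.1]
width: 11.7
grip_force: 59.2
```

Run:
```python
from h import *
s=robot.state(); print(s["ee_pos"],s["width"],s["grip_force"],s["contact_force"],np.abs(s["qvel"]).max())
R=Ro.from_rotvec(s["ee_rot"]); g=s["ee_pos"]-19*R.as_matrix()[:,2]; print("tilt",np.arctan2(g[2]-40,-(g-hinge-[-.3,-1,0])@ty), "tool tilt",np.arccos(-R.as_matrix()[2,2]))
im=imaging.grab_frame("scene"); px=wpx("scene")
for l in ["needle","mark_tip","keeper_knob","work_center"]:
    for d in imaging.mark_of("scene",l)[:3]: print(l,np.round(d["xyz"],1),round(d["conf"],2),px(d["xyz"]))
cv2.imwrite("pics/m3.png",cv2.resize(im[223:259,280:328,::-1],(768,576),interpolation=cv2.INTER_NEAREST))
```

```text
[518.92198736 -83.40389593 124.13127022] 11.65077576150241 59.23382878303528 [ 7.40631772 -3.02265011 -1.08200163] 0.003008641880555209
tilt 0.41647442852752803 tool tilt 0.4075930299443532
needle [403.9  83.3  76.6] 0.55 [300.6 244.9]
mark_tip [410.9  76.8  78.2] 0.6 [300.  242.4]
mark_tip [681.5  30.4   2. ] 0.24 [240.1 229.4]
keeper_knob [504.1  82.6 129.3] 0.78 [270.6 213.9]
work_center [536.4  66.9  97.2] 0.66 [266.  219.4]
work_center [ 380.  -213.7    9.3] 0.63 [369.5 229.6]
work_center [ 689.5 -270.2   12.3] 0.62 [300.9 196. ]
```

View pics/m3.png

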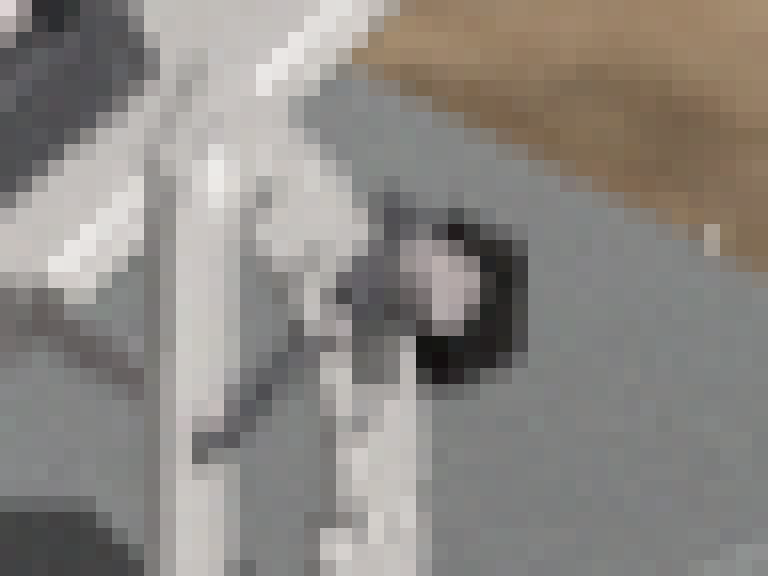

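The needle tip at (305,337) now meets the pale pointer tip at (322,328) along one line. The arm is still and the grip is firm, so I hand the job in.

```bash
python3 -c "
from h import *
print(robot.job_done())"
```

```text
the job is handed in; nothing more can be done
None
```

I handed the job in with the keeper bar shut and the table held by its handle at about 0.41 rad, where the needle and the mark's pointer looked in line in the last picture. I estimated the mark at 0.39 to 0.44 rad from the cameras, and no result came back.

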